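# Feed a bridge lug through the chute flap

### The job

Push the bridge lug that lies on the chute's raised apron along the lane and through the hanging gravity flap until it drops into the catch bin behind, then withdraw so that the flap swings shut again. Only push the lug with the fingertips, never pick it up, and leave the parts lying on the counter around the chute where they are.

Things in the scene. Friction and masses are not known exactly. Their poses are not given: they have to be found in the camera images.
- chute: grey sheet-metal parts chute fixed on the counter, 120 mm wide. Origin: on the counter under the shut flap, mid-width; x = feeding direction (to the bin), z up; it points roughly to the robot's left (world +y, within 18 degrees). Apron: level platform 45 mm above the counter, x -160 to +38 mm. Two lane rails 8 mm high stand on it from x -140 to the step, inner faces at y -27 and +27 mm. It never moves.
- chute_step (a point): middle of the step where the apron ends, at chute x = +38 mm, 45 mm above the counter; axes as the chute's. The lug tips off here once its middle is past the step. As the apron runs 38 mm on past the flap, whatever pushes the lug's rear end must follow it 8 mm or slightly more (10 to 20 mm) past the flap, under the crossbar.
- chute_bar (a point): middle of the steel crossbar the flap hangs on: 8 mm diameter, along the chute's y, at chute x = 0, 113 mm above the counter (68 above the apron), on posts 14 mm deep (x -5 to +9), inner faces 92 mm apart, tops 121 mm above the counter. Free above. A tool tilted about 40 degrees, fingers pointing forward and down, has room to reach under it; a vertical one has not.
- chute_bin (a point): centre of the catch bin's floor, at chute x = 98 mm, 5 mm above the counter; axes as the chute's. The bin is open-topped, inside 120 mm along x by 108 mm along y; its walls end 60 mm above the counter, on the apron side the 40 mm high step is its wall.
- flap_plate (a joint): hinge of the flap, an aluminium plate 88 mm wide, 2 mm thick, 30 g, hanging from the crossbar to 10 mm above the apron. 0 = shut; grows to 1.5 rad as its lower edge swings inwards (chute +x), never outwards. No spring: it opens when the lug is pushed against it (under 1 N), rests on what is under it and falls shut by itself in under 1 s.
- lug: nickel bridge lug, 60 mm long (x), 24 wide (y), 24 high: two solid end blocks, 16 mm long, joined by a narrow bridge on top and a base plate flush with their undersides. Same end for end. About 0.11 kg. Origin: centre of its underside. It is the lug to be fed: it lies loose on the apron between the lane rails in front of the flap, its long axis within about 10 degrees of the feeding direction.
- lug_mid (a point): centre of that lug's bulk, 12 mm above the middle of its underside; axes as the lug's.
- lug_b: nickel bridge lug, 60 mm long (x), 24 wide (y), 24 high: two solid end blocks, 16 mm long, joined by a narrow bridge on top and a base plate flush with their undersides. Same end for end. About 0.11 kg. Origin: centre of its underside. Spare, lies on the counter beside the chute; not to be moved.
- lug_c: nickel bridge lug, 60 mm long (x), 24 wide (y), 24 high: two solid end blocks, 16 mm long, joined by a narrow bridge on top and a base plate flush with their undersides. Same end for end. About 0.11 kg. Origin: centre of its underside. Spare, lies on the counter beside the chute; not to be moved.
- gasket: white plastic gasket ring, 52 mm outside, 34 mm inside diameter, 6 mm high, lying flat on the counter; origin: centre of its underside. Not to be moved.
- claw_hook: grey zinc claw hook, about 70 mm long (x) by 45 mm, 12 mm high, lying on the counter; origin: on its underside near the middle. Not to be moved.
- throwoff: blue anodised snare throw-off, about 80 mm long (x), 34 mm wide, 30 mm high, lying on the counter; origin: centre of its underside. Not to be moved.
Things that resemble listed ones, but are neither listed nor needed, are in the scene too. Leave any orange look-alike of the lug alone.

How it is judged:
On the way, in this order (a step that is already met when the one before it is completed fails the run):
1. the lug, still on the apron, has pushed the flap open and is under it (value of joint flap_plate above 0.35 rad and x of lug in the frame of chute above -0.03 m and z of lug in the frame of chute above 0.038 m), for 0.1 s.
2. the lug has dropped into the catch bin (x of lug_mid in the frame of chute between 0.042 and 0.158 m and y of lug_mid in the frame of chute between -0.054 and 0.054 m and z of lug_mid in the frame of chute below 0.045 m), for 0.1 s.
At the end, for the whole second after the job is handed in: The lug lies at rest in the catch bin (its centre inside the bin walls and less than 45 mm above the counter) and the flap hangs shut (below 0.06 rad) (all of step 2 and value of joint flap_plate below 0.06 rad and linear speed of lug below 0.03 m/s); the robot touches nothing.
It fails at once if the lug is lifted (its underside more than 20 mm above the apron) (height (world z) of lug above 0.065 m).
It fails at once if a part lying on the counter beside the chute is moved more than 15 mm (distance of any of lug_b, lug_c, gasket, claw_hook, throwoff from where it was at the start of the episode above 0.015 m).
It also fails if it takes over 35 s, if anything falls off the work surface, if the arm or the gripper's body presses on something with over 40 N, if the wrist force passes 120 N, or if a joint passes its speed limit or range.

### The arm

A 6-joint arm with a two-finger parallel gripper is mounted at the origin on the work surface. World frame = base frame: x ahead of the robot, y to its left, z up, the work surface at z = 0. Lengths are in m, angles in rad, forces in N, time in s.
With the tool pointing down it reaches from about 0.35 to 0.775 m from the base axis. Payload 7.3 kg.
Tool frame: the origin (TCP) lies at the very end of the fingers, on their centre line; the grasp point (between the pads) lies 19 mm behind it (robot.hold_point_z is the distance from the TCP to the grasp point, in m); z points along the fingers, y is the direction in which the jaws open and shut (so a half turn about z gives the same grasp; the last joint's range is limited). The gripper opens to 92 mm and grips with 3 to 60 N. Pads are 19 mm wide; open, the fingers measure 130 mm over their backs; the gripper's body (75 mm by 190 mm) begins 47 mm behind the grasp point.
Start: joints at [-1.313, 0.342, 1.524, -0, 1.275, -0.146], TCP at [0.206, -0.483, 0.227] pointing down, gripper open.
Joint ranges: [-2.53, 2.53], [-0.77, 2.02], [0.04, 2.7], [-1, 4.14], [0.28, 2.66], [-3.11, 3.11]. Speed limits (rad/s): [2.57, 2.57, 3.14, 3.14, 3.14, 3.14].

### API

Orientations are given as [roll, pitch, yaw] about the fixed x, y, z axes, in that order (R = Rz(yaw) Ry(pitch) Rx(roll)).
In Python, from cell import monitor, viewer, robot gives the robot as it stands.
- The arm moves only by the tool move_arm, never from a script. Its argument "deltas" is a list of rows, each an object of numbers: "x", "y", "z": the shift along the tool's x, y, z in m; "wx", "wy", "wz": the turn, a rotation vector about the tool's x, y, z in degrees; "hand": the opening, from 0 (shut) to 1 (fully open). In form: [{"x": .., "y": .., "z": .., "wx": .., "wy": .., "wz": .., "hand": ..}, ...]. A call has 1 to 8 rows; each row is the pose to reach, as a shift and turn from the pose commanded when the call began, along the tool's axes at that moment; what a row does not reach only later rows make up. A row lasts 1/8 s, in which the tool goes at most 62.5 mm and 10.7 degrees, less where a joint would pass 70% of its speed; a pose out of reach is approached as far as the arm can. A call with a gripper value outside its range is refused whole. The fingers move at their own pace and stop on an object; "grip_force" is the grip in N (left out, the last holds). Time passes only in rows, so rows that repeat a pose let the fingers close. It gives the time, the measured TCP pose, the force and the opening at its end, in the units of the state.
- monitor.observe(): the state, without advancing time (a new reading comes with each control period).
- viewer.read_camera(name): name is "scene" or "top" or "wrist"; returns the picture (400x640x3 uint8, red, green, blue); there is no depth.
- viewer.camera_params(name): a dict with "camera_matrix" (3x3 intrinsics, pixels), "R" (3x3) and "t" (3): a world point X has camera coordinates R X + t. Camera axes: x right, y down, z forward; pixel columns grow to the right and rows downward; lengths in m; the calibration is good to about 2 mm. A picture is of the moment at which its call begins: read the wrist's pose just before it. camera_params takes no time and is no camera call; for the wrist camera it gives the pose at the moment of the call.
- robot.hand_in(): hands the job in, once; it reports no verdict.
The state is a dict: "time": time; "qpos": joint angles; "qvel": joint speeds; "joint_efforts": joint torques, N m; "tool_pos": TCP position; "tool_rot": TCP orientation; "contact_force": force on the tool from outside, world axes, zero at the start; "torque": the same for the moment, N m; "opening": finger opening in m.
Only numpy, scipy, OpenCV 4.12 (cv2) and the standard library are available. Lean on these libraries where they do the work, as an engineer would, in place of code of your own. Each camera call takes 0.05 s, during which the arm holds its last target. There are 200 camera calls.

## Working session

There is one attempt and no reset: what is moved stays moved. The work goes in short steps, Python scripts to look and compute and a tool call to move; the robot and the scene stay as the last step left them, time stands still between calls to the robot, and variables do not carry over. Pictures are saved under pics/ and viewed, about 8 in all and at most 12, crops included, and the job is handed in when it is done.

Besides the shell and the picture viewer there is one more tool, called after "Request:" as name(argument=value, ...) on one line, values as JSON. move_arm: Moves the arm, as the interface text tells. Its arguments: {"type":"object","properties":{"deltas":{"type":"array","items":{"type":"object","properties":{"x":{"type":"number"},"y":{"type":"number"},"z":{"type":"number"},"wx":{"type":"number"},"wy":{"type":"number"},"wz":{"type":"number"},"hand":{"type":"number"}}}},"grip_force":{"type":"number"}},"required":["deltas"]}

```bash
mkdir -p pics
cat > h.py <<'E'
import numpy as np, cv2
from cell import monitor, viewer, robot
from scipy.spatial.transform import Rotation as Ro
def snap(n,f):
    p=viewer.camera_params(n); im=viewer.read_camera(n)
    cv2.imwrite('pics/'+f,im[:,:,::-1]); return im,p
def ray(p,uv,z):
    K,R,t=[np.array(p[k],float) for k in('camera_matrix','R','t')]
    c=-R.T@t; d=R.T@np.linalg.solve(K,[uv[0],uv[1],1.]); return c+d*(z-c[2])/d[2]
def proj(p,X):
    K,R,t=[np.array(p[k],float) for k in('camera_matrix','R','t')]
    q=K@(R@np.array(X)+t); return q[:2]/q[2]
E
python3 - <<'E'
from h import *
for n in('top','scene'):
    im,p=snap(n,n+'0.png'); print(n,np.round(p['camera_matrix'],1).tolist(),np.round(-np.array(p['R']).T@p['t'],3),np.round(p['R'],3).tolist())
a=cv2.imread('pics/top0.png');
print(monitor.observe())
E
```

```text
top [[402.6, 0.0, 317.8], [0.0, 402.6, 200.4], [0.0, 0.0, 1.0]] [0.503 0.078 0.847] [[-0.028, -1.0, 0.002], [-0.997, 0.028, -0.073], [0.073, -0.004, -0.997]]
scene [[469.2, 0.0, 318.2], [0.0, 469.2, 198.1], [0.0, 0.0, 1.0]] [ 1.054 -0.135  0.997] [[0.323, 0.946, 0.01], [0.816, -0.274, -0.509], [-0.479, 0.172, -0.861]]
{'time': 0.1, 'qpos': array([-1.31297830e+00,  3.42650321e-01,  1.52486034e+00, -8.09070892e-06,
        1.27540270e+00, -1.46020515e-01]), 'qvel': array([ 0.00063251, -0.00162758, -0.00078331, -0.0001732 ,  0.00136284,
        0.00085176]), 'joint_efforts': array([ 1.95542663e-03, -4.32005382e+01, -2.44695193e+01,  7.19852443e-02,
        5.26125426e-02, -4.46739375e-05]), 'tool_pos': array([ 0.20622095, -0.48243675,  0.22613722]), 'tool_rot': array([-3.14028488e+00, -1.84510650e-04,  4.03840787e-01]), 'contact_force': array([-0.44373564, -0.52144204,  0.27689883]), 'torque': array([ 0.02720277, -0.01898108,  0.0136455 ]), 'opening': 0.09186546267839563}
```

View pics/top0.png

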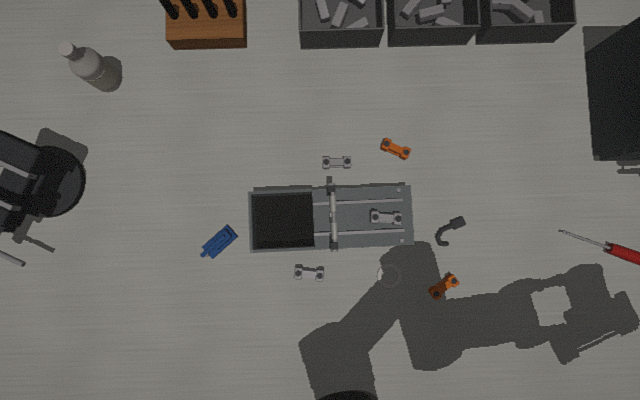

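View pics/scene0.png

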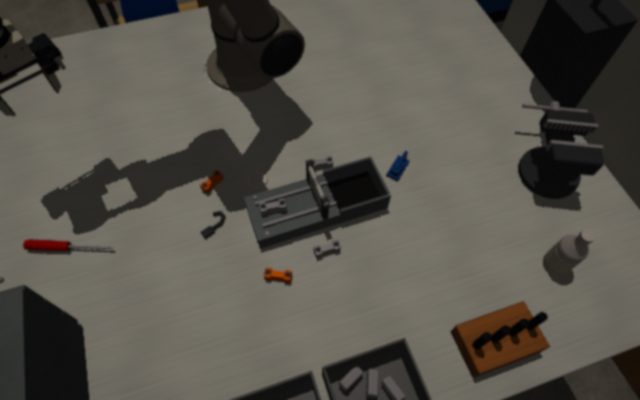

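Candidates for the lug in the top view:
- Nickel lug on the apron between the rails at (386,217). This is the one I choose.
- Spare lugs on the counter at (337,162) and (309,271).
- Orange look-alikes at (395,149) and (444,286).

The scene view agrees, with the chosen lug at (273,207). Next is a close crop to check the choice.

Run:
```python
from h import *
im=cv2.imread('pics/top0.png')[170:265,240:425]
im=cv2.convertScaleAbs(cv2.resize(im,None,fx=4.3,fy=4.3,interpolation=cv2.INTER_CUBIC),alpha=1.6)
cv2.imwrite('pics/c1.png',im)
p=viewer.camera_params('top')
for uv,z in[((386,217),.069),((333,180),.121),((333,246),.121)]:print(ray(p,uv,z))
```

```text
[ 0.5242991  -0.05601635  0.069     ]
[0.59266251 0.04639292 0.121     ]
[0.4736105  0.05010054 0.121     ]
```

View pics/c1.png

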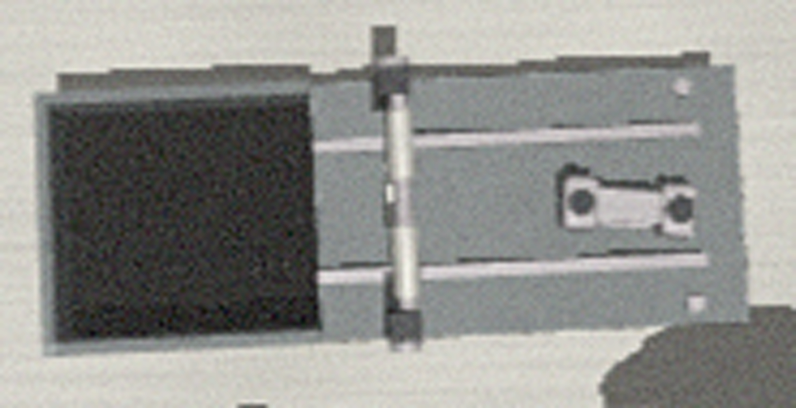

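The crop shows the nickel lug on the apron, with bolt holes at crop (581,202) and (680,209), lying between the rails. The step edge runs (311,95)-(321,330), the rear edge (735,67)-(748,320), and the flap bar is at u≈400.

```bash
cat >> h.py <<'E'
def chute():
    return np.load('ch.npz')
E
python3 - <<'E'
from h import *
p=viewer.camera_params('top')
def W(u,v,z): return ray(p,((u+.5)/4.3-.5+240,(v+.5)/4.3-.5+170),z)
st=[W(311,95,.045),W(321,330,.045)]; re=[W(735,67,.045),W(748,320,.045)]
up=[W(316,147,.053),W(698,129,.053)]; lo=[W(320,277,.053),W(706,260,.053)]
ang=lambda a,b:np.degrees(np.arctan2(*(b-a)[[1,0]]))
print('angles rails',ang(up[1],up[0]),ang(lo[1],lo[0]),'edges',ang(st[1],st[0])+90,ang(re[1],re[0])+90)
yaw=np.radians((ang(up[1],up[0])+ang(lo[1],lo[0]))/2)
ex=np.array([np.cos(yaw),np.sin(yaw)]);ey=np.array([-ex[1],ex[0]])
xs=np.mean(st,0)[:2]@ex; xr=np.mean(re,0)[:2]@ex; print('apron len',xs-xr)
yc=(np.mean(up,0)+np.mean(lo,0))[:2]/2@ey; print('rail gap',np.ptp([np.mean(up,0)[:2]@ey,np.mean(lo,0)[:2]@ey]), 'edges yc',np.mean(re,0)[:2]@ey-yc)
x0=((xs-.038)+(xr+.160))/2
o=x0*ex+yc*ey; print('origin',o,'yaw',np.degrees(yaw))
np.savez('ch.npz',o=o,ex=ex,ey=ey,yaw=yaw)
C=lambda w:(np.round((w[:2]-o)@ex*1e3,1),np.round((w[:2]-o)@ey*1e3,1))
print('bar',C(W(398,95,.117)),C(W(404,310,.117)))
for n,q in dict(h1=(581,202),h2=(680,209),f=(563,202),r=(693,212)).items(): print(n,C(W(*q,.069)))
for n,uv,z in[('lb',(337,162),.024),('lc',(309,271),.024),('gask',(388,275),.006),('hook',(450,231),.01),('thr',(219,241),.03),('or1',(395,149),.024),('or2',(444,286),.024)]: print(n,C(ray(p,uv,z)),ray(p,uv,z)[:2].round(3))
E
```

```text
angles rails 91.08682144465318 90.88719670820721 edges 90.86245758979366 90.33351166278824
apron len 0.19740356349223898
rail gap 0.059865974728415705 edges yc -8.46386232947749e-05
origin [0.52571638 0.0473975 ] yaw 90.9870090764302
bar (np.float64(0.2), np.float64(-46.0)) (np.float64(2.0), np.float64(44.6))
h1 (np.float64(-81.7), np.float64(1.4))
h2 (np.float64(-125.9), np.float64(6.6))
f (np.float64(-73.6), np.float64(1.1))
r (np.float64(-131.7), np.float64(8.2))
lb (np.float64(-16.7), np.float64(-115.8)) [0.642 0.033]
lc (np.float64(50.9), np.float64(104.0)) [0.421 0.096]
gask (np.float64(-111.4), np.float64(121.5)) [ 0.406 -0.066]
hook (np.float64(-244.6), np.float64(36.8)) [ 0.493 -0.198]
thr (np.float64(229.6), np.float64(35.2)) [0.487 0.276]
or1 (np.float64(-137.9), np.float64(-137.5)) [ 0.666 -0.088]
or2 (np.float64(-220.1), np.float64(146.5)) [ 0.383 -0.175]
```

```bash
cat >> h.py <<'E'
def todo(x,y,z,tilt=40):
    "chute-frame TCP target (mm, z above counter) -> tool-frame shift (m) and turn (deg)"
    c=chute(); s=monitor.observe(); R=Ro.from_euler('xyz',s['tool_rot'])
    X=np.append(c['o']+c['ex']*x/1e3+c['ey']*y/1e3,z/1e3)
    T=Ro.from_matrix(np.c_[np.append(c['ex'],0),np.append(-c['ey'],0),[0,0,-1]])*Ro.from_euler('y',tilt,degrees=True)
    w=np.array(s['tool_pos']); 
    print('t',round(s['time'],2),'now chute',((w[:2]-c['o'])@c['ex']*1e3).round(1),((w[:2]-c['o'])@c['ey']*1e3).round(1),(w[2]*1e3).round(1),'q',np.round(s['qpos'],2),'F',np.round(s['contact_force'],1),'open',round(s['opening'],4))
    print('shift',R.inv().apply(X-w).round(4),'turn',(R.inv()*T).as_rotvec(degrees=True).round(2))
E
python3 -c "
from h import *
todo(-180,3,180)"
```

```text
t 0.1 now chute -524.3 328.6 226.1 q [-1.31  0.34  1.52 -0.    1.28 -0.15] F [-0.4 -0.5  0.3] open 0.0919
shift [ 0.4313 -0.196   0.0465] turn [ 23.58  35.09 -64.96]
```

Request:
move_arm(deltas=[{"x":0.431,"y":-0.196,"z":0.046,"wx":23.6,"wy":35.1,"wz":-65,"hand":0},{"x":0.431,"y":-0.196,"z":0.046,"wx":23.6,"wy":35.1,"wz":-65,"hand":0},{"x":0.431,"y":-0.196,"z":0.046,"wx":23.6,"wy":35.1,"wz":-65,"hand":0},{"x":0.431,"y":-0.196,"z":0.046,"wx":23.6,"wy":35.1,"wz":-65,"hand":0},{"x":0.431,"y":-0.196,"z":0.046,"wx":23.6,"wy":35.1,"wz":-65,"hand":0},{"x":0.431,"y":-0.196,"z":0.046,"wx":23.6,"wy":35.1,"wz":-65,"hand":0},{"x":0.431,"y":-0.196,"z":0.046,"wx":23.6,"wy":35.1,"wz":-65,"hand":0},{"x":0.431,"y":-0.196,"z":0.046,"wx":23.6,"wy":35.1,"wz":-65,"hand":0}])

```text
time: 1.1
tool_pos: [0.5268, -0.1312, 0.179]
tool_rot: [-3.141, -0.7, 1.592]
contact_force: [0.3, -0.7, -1.0]
opening: 0.0161
```

```bash
python3 -c "
from h import *
todo(-180,3,180)"
```

```text
t 1.1 now chute -178.5 2.0 179.0 q [-0.69  0.64  1.38  0.51  1.62 -0.82] F [ 0.3 -0.7 -1. ] open 0.0161
shift [-0.0005 -0.001  -0.0017] turn [-0.2  -0.12  0.17]
```

Request:
move_arm(deltas=[{"x":-0.04,"y":-0.0005,"z":0.046,"hand":0},{"x":-0.079,"y":-0.001,"z":0.0925,"hand":0},{"x":-0.079,"y":-0.001,"z":0.0925,"hand":0},{"x":-0.079,"y":-0.001,"z":0.0925,"hand":0}])

```text
schema error: expected keys x, y, z, wx, wy, wz, hand
```

Run:
```python
from h import *
todo(-130,3,55)
a,p=snap('wrist','w1.png'); b,_=snap('top','t1.png')
b=cv2.resize(b[150:280,240:450],(800,496),interpolation=cv2.INTER_CUBIC)
a=cv2.convertScaleAbs(a[:,:,::-1],alpha=1.5)
cv2.imwrite('pics/w1.png',a);cv2.imwrite('pics/t1.png',cv2.convertScaleAbs(b[:,:,::-1],alpha=1.6))
```

```text
t 1.1 now chute -178.5 2.0 179.0 q [-0.69  0.64  1.38  0.51  1.62 -0.82] F [ 0.3 -0.7 -1. ] open 0.0161
shift [-0.0428 -0.0007  0.1261] turn [-0.2  -0.12  0.17]
```

View pics/w1.png

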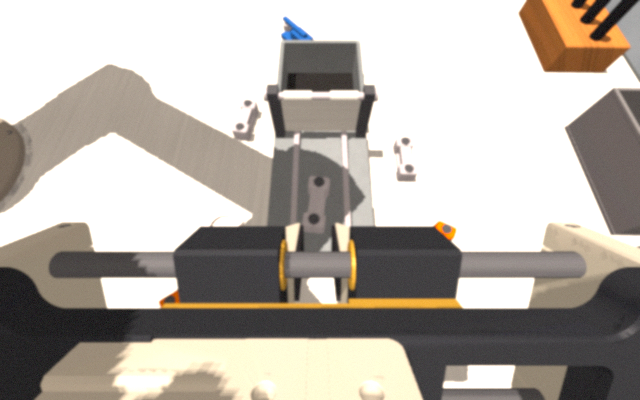

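View pics/t1.png

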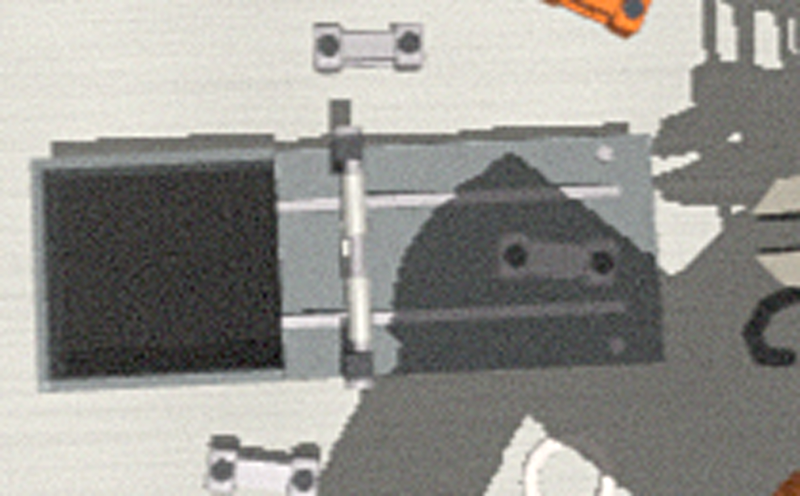

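The move was refused because it needs all the keys, so nothing moved. Wrist view: the lug at (316,205) lies ahead of the closing fingers (midpoint about 318), in line with the lane, and the flap is shut at (322,110). Top view: the lug is unchanged at crop (558,258). I'll resend the move.

Request:
move_arm(deltas=[{"x":-0.04,"y":-0.0005,"z":0.046,"wx":0,"wy":0,"wz":0,"hand":0},{"x":-0.079,"y":-0.001,"z":0.0925,"wx":0,"wy":0,"wz":0,"hand":0},{"x":-0.079,"y":-0.001,"z":0.0925,"wx":0,"wy":0,"wz":0,"hand":0},{"x":-0.079,"y":-0.001,"z":0.0925,"wx":0,"wy":0,"wz":0,"hand":0}])

```text
time: 1.7
tool_pos: [0.5253, -0.1353, 0.061]
tool_rot: [3.139, -0.696, 1.59]
contact_force: [0.3, 0.3, 0.6]
opening: 0.0002
```

Run:
```python
from h import *
todo(-130,4,55)
```

```text
t 1.7 now chute -182.7 3.5 61.0 q [-0.69  0.79  1.47  0.52  1.41 -0.93] F [0.3 0.3 0.6] open 0.0002
shift [ 0.0366 -0.0005  0.0384] turn [0.1  0.11 0.08]
```

Request:
move_arm(deltas=[{"x":0.012,"y":-0.0005,"z":0.017,"wx":0,"wy":0,"wz":0,"hand":0},{"x":0.022,"y":-0.0005,"z":0.025,"wx":0,"wy":0,"wz":0,"hand":0},{"x":0.031,"y":-0.0005,"z":0.033,"wx":0,"wy":0,"wz":0,"hand":0},{"x":0.038,"y":-0.0005,"z":0.0385,"wx":0,"wy":0,"wz":0,"hand":0},{"x":0.045,"y":-0.0005,"z":0.0445,"wx":0,"wy":0,"wz":0,"hand":0},{"x":0.052,"y":-0.0005,"z":0.05,"wx":0,"wy":0,"wz":0,"hand":0},{"x":0.06,"y":-0.0005,"z":0.057,"wx":0,"wy":0,"wz":0,"hand":0},{"x":0.06,"y":-0.0005,"z":0.057,"wx":0,"wy":0,"wz":0,"hand":0}])

```text
time: 2.7
tool_pos: [0.5223, -0.0507, 0.0537]
tool_rot: [-3.141, -0.698, 1.589]
contact_force: [-0.3, -0.6, -0.3]
opening: 0.0006
```

Run:
```python
from h import *
todo(-50,4,56)
a,p=snap('wrist','w2.png')
a=cv2.convertScaleAbs(a[:,:,::-1],alpha=1.5)
cv2.imwrite('pics/w2.png',a)
b,_=snap('scene','s2.png')
cv2.imwrite('pics/s2.png',cv2.convertScaleAbs(cv2.resize(b[130:270,220:420,::-1],(800,560),interpolation=cv2.INTER_CUBIC),alpha=1.6))
```

```text
t 2.7 now chute -98.0 5.1 53.7 q [-0.58  0.74  1.61  0.58  1.29 -0.91] F [-0.3 -0.6 -0.3] open 0.0006
shift [0.0383 0.0012 0.0291] turn [-0.09  0.02  0.06]
```

View pics/w2.png

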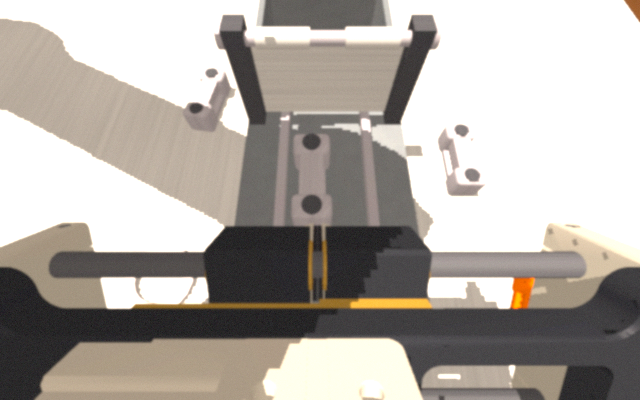

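View pics/s2.png

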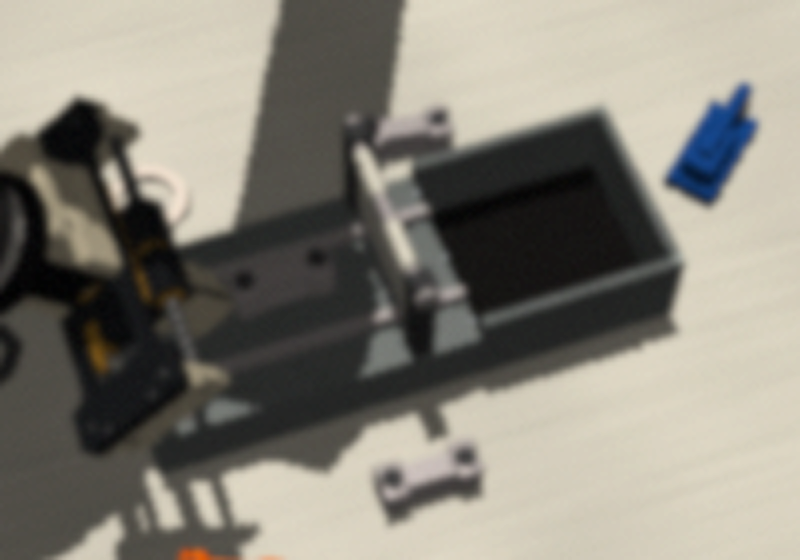

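Wrist view: the lug has straightened and lies ahead of the fingertips, holes at (311,142) and (312,207), rails at about 284 and 370, flap shut. The scene view agrees and the spares are untouched. I'll push on under the flap.

Request:
move_arm(deltas=[{"x":0.01,"y":0.0,"z":0.006,"wx":0,"wy":0,"wz":0,"hand":0},{"x":0.02,"y":0.0,"z":0.0138,"wx":0,"wy":0,"wz":0,"hand":0},{"x":0.03,"y":0.0,"z":0.0222,"wx":0,"wy":0,"wz":0,"hand":0},{"x":0.0383,"y":0.0,"z":0.0291,"wx":0,"wy":0,"wz":0,"hand":0},{"x":0.0475,"y":0.0,"z":0.0368,"wx":0,"wy":0,"wz":0,"hand":0},{"x":0.0565,"y":0.0,"z":0.0444,"wx":0,"wy":0,"wz":0,"hand":0},{"x":0.0655,"y":0.0,"z":0.052,"wx":0,"wy":0,"wz":0,"hand":0},{"x":0.0655,"y":0.0,"z":0.052,"wx":0,"wy":0,"wz":0,"hand":0}])

```text
time: 3.8
tool_pos: [0.5209, 0.0328, 0.0562]
tool_rot: [3.141, -0.698, 1.59]
contact_force: [0.4, 0.6, -0.0]
opening: 0.0002
```

Run:
```python
from h import *
todo(12,5,57)
a,p=snap('wrist','w3.png')
a=cv2.convertScaleAbs(a[:,:,::-1],alpha=1.5)
b,_=snap('scene','s3.png')
b=cv2.convertScaleAbs(cv2.resize(b[150:250,270:410,::-1],(460,330),interpolation=cv2.INTER_CUBIC),alpha=1.6)
c=np.zeros((330,800,3),np.uint8);c[:,:460]=b;c[:,460:]=cv2.resize(a[0:330,150:490],(340,330));cv2.imwrite('pics/c3.png',c)
```

```text
t 3.8 now chute -14.5 5.1 56.2 q [-0.45  0.7   1.7   0.66  1.19 -0.87] F [ 0.4  0.6 -0. ] open 0.0002
shift [0.0209 0.0001 0.0164] turn [-0.07  0.03  0.09]
```

View pics/c3.png

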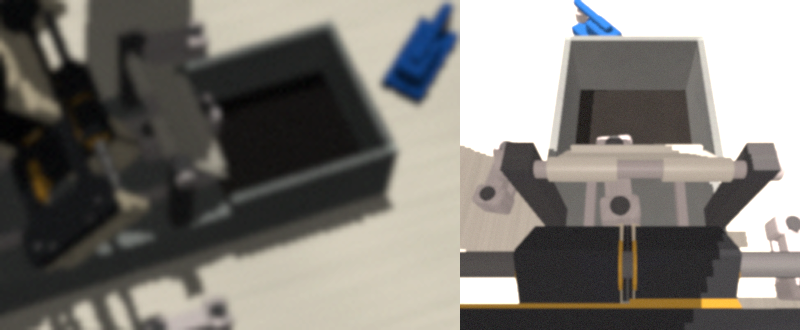

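The flap lies open on the lug, whose rear hole is at (620,206) in the right half. The lug is under the flap and heading for the bin. Next I push to x = +12 slowly.

Request:
move_arm(deltas=[{"x":0.005,"y":0,"z":0.004,"wx":0,"wy":0,"wz":0,"hand":0},{"x":0.01,"y":0,"z":0.008,"wx":0,"wy":0,"wz":0,"hand":0},{"x":0.015,"y":0,"z":0.012,"wx":0,"wy":0,"wz":0,"hand":0},{"x":0.018,"y":0,"z":0.014,"wx":0,"wy":0,"wz":0,"hand":0},{"x":0.021,"y":0,"z":0.0165,"wx":0,"wy":0,"wz":0,"hand":0},{"x":0.021,"y":0,"z":0.0165,"wx":0,"wy":0,"wz":0,"hand":0},{"x":0.021,"y":0,"z":0.0165,"wx":0,"wy":0,"wz":0,"hand":0}])

```text
time: 4.78
tool_pos: [0.5205, 0.0586, 0.0567]
tool_rot: [-3.141, -0.697, 1.589]
contact_force: [-0.3, 0.0, -0.4]
opening: 0.0004
```

Run:
```python
from h import *
todo(-60,5,60)
a,p=snap('wrist','w4.png')
a=cv2.convertScaleAbs(a[:,:,::-1],alpha=1.5)
b,_=snap('top','s4.png')
b=cv2.convertScaleAbs(cv2.resize(b[170:265,240:370,::-1],(460,330),interpolation=cv2.INTER_CUBIC),alpha=2.2)
c=np.zeros((330,800,3),np.uint8);c[:,:460]=b;c[:,460:]=cv2.resize(a[0:330,150:490],(340,330));cv2.imwrite('pics/c4.png',c)
```

```text
t 4.78 now chute 11.3 5.1 56.7 q [-0.41  0.69  1.73  0.69  1.17 -0.85] F [-0.3  0.  -0.4] open 0.0004
shift [-0.0526 -0.     -0.0483] turn [-0.05  0.05  0.04]
```

View pics/c4.png

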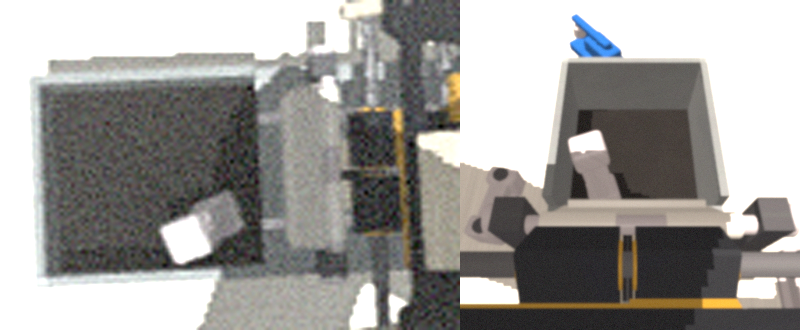

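The lug has gone off the step into the bin, at left (200,228). It may be leaning on something. I'll withdraw along the same path.

Request:
move_arm(deltas=[{"x":-0.013,"y":0,"z":-0.012,"wx":0,"wy":0,"wz":0,"hand":0},{"x":-0.033,"y":0,"z":-0.03,"wx":0,"wy":0,"wz":0,"hand":0},{"x":-0.053,"y":0,"z":-0.049,"wx":0,"wy":0,"wz":0,"hand":0},{"x":-0.08,"y":0,"z":-0.075,"wx":0,"wy":0,"wz":0,"hand":0},{"x":-0.1,"y":0,"z":-0.11,"wx":0,"wy":0,"wz":0,"hand":0},{"x":-0.11,"y":0,"z":-0.16,"wx":0,"wy":0,"wz":0,"hand":0},{"x":-0.11,"y":0,"z":-0.21,"wx":0,"wy":0,"wz":0,"hand":0},{"x":-0.11,"y":0,"z":-0.21,"wx":0,"wy":0,"wz":0,"hand":0}])

```text
time: 5.88
tool_pos: [0.5255, -0.1651, 0.1495]
tool_rot: [3.135, -0.692, 1.589]
contact_force: [0.5, 0.1, 0.5]
opening: 0.0005
```

Run:
```python
from h import *
todo(-60,5,60)
a,p=snap('wrist','w5.png')
a=cv2.convertScaleAbs(a[:,:,::-1],alpha=1.5)
b,_=snap('top','t5.png')
b=cv2.convertScaleAbs(cv2.resize(b[145:285,220:410,::-1],(460,339),interpolation=cv2.INTER_CUBIC)[:330],alpha=2.2)
c=np.zeros((330,800,3),np.uint8);c[:,:460]=b;c[:,460:]=cv2.resize(a[0:200,220:426],(340,330));cv2.imwrite('pics/c5.png',c)
```

```text
t 5.88 now chute -212.4 3.9 149.5 q [-0.73  0.69  1.36  0.49  1.59 -0.86] F [0.5 0.1 0.5] open 0.0005
shift [ 0.0602 -0.002   0.1662] turn [0.34 0.34 0.06]
```

View pics/c5.png

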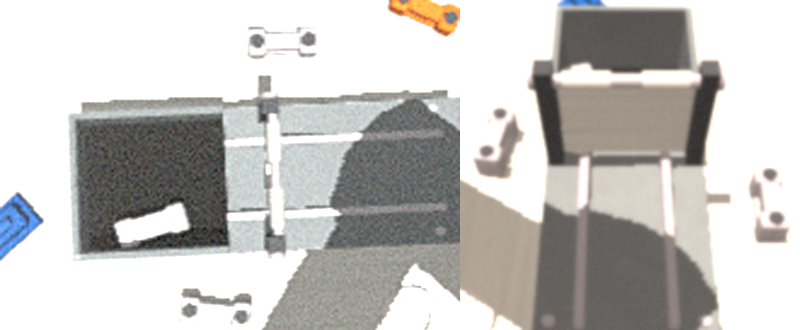

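The lug lies flat in the bin at left (152,222), about 60 mm long as seen. The flap hangs shut and the spares look unmoved. One last numeric check before handing in.

Run:
```python
from h import *
a=viewer.read_camera('top'); 
for _ in range(4): b=viewer.read_camera('top')
p=viewer.camera_params('top'); c=chute()
t0=cv2.imread('pics/top0.png')[:,:,::-1]
def cen(im,u0,u1,v0,v1,th):
    m=cv2.moments((im[v0:v1,u0:u1].min(2)>th).astype(np.uint8),True); return np.array([m['m10']/m['m00']+u0,m['m01']/m['m00']+v0])
for im in(a,b):
    w=ray(p,cen(im,255,308,198,246,90),.02); print('lug chute',(w[:2]-c['o'])@c['ex'],(w[:2]-c['o'])@c['ey'])
for n,(u0,u1,v0,v1) in dict(lb=(318,356,152,172),lc=(290,328,258,284),thr=(196,242,220,262)).items():
    (d,_),r=cv2.phaseCorrelate(np.float64(t0[v0:v1,u0:u1,2]),np.float64(b[v0:v1,u0:u1,2])),0; print(n,'px shift',np.round(d,2))
todo(-60,5,60)
robot.hand_in()
```

```text
lug chute 0.10170957643541616 0.03391972571296108
lug chute 0.10175881167858596 0.033899976475463556
lb px shift [0.2  0.13]
lc px shift [0.3  0.52]
thr px shift [-0.02  0.43]
t 6.22 now chute -207.1 5.0 146.5 q [-0.72  0.7   1.37  0.49  1.59 -0.86] F [ 0.2  0.  -0.2] open 0.0007
shift [0.057  0.0004 0.1608] turn [-0.11 -0.02  0.03]
the job is handed in; nothing more can be done
```

The lug is in the catch bin and the flap is shut; I handed the job in at 6.2 s. I pushed the lug with the closed fingertips, tilted 40°, along the lane and through the flap until it tipped off the step, then withdrew.

- **Lug:** it lies flat and still at about chute x = +102 mm, y = +34 mm, inside the bin walls. Its height was judged from the picture, not measured.
- **Flap:** it looked shut in both the top and wrist views.
- **Other parts:** `lug_b`, `lug_c` and `throwoff` shifted by 0.6 pixels or less in the top view (about 1 mm). I did not measure the gasket or claw hook afterwards, but the arm never came near the counter beside the chute.
- **Robot:** it is clear of everything, with contact force near 0 N.

One move call was refused because its rows lacked the turn values. Nothing moved, and I resent it. No check failed or disagreed.

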